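# Clip in a stirrer-bar retriever and draw it to its length mark

## Robot

A 6-joint arm with a two-finger parallel gripper is mounted at the origin on the work surface. World frame = base frame: x ahead of the robot, y to its left, z up, the work surface at z = 0. Lengths are in mm, angles in rad, forces in N, time in s.
With the tool pointing down it reaches from about 350 to 975 mm from the base axis. Payload 7.1 kg.
Tool frame: the origin (TCP) lies on the front face of the gripper's body, between the roots of the fingers; the fingertips stand 80 mm ahead of it and the grasp point (between the pads) lies 61 mm ahead of it; z points along the fingers, y is the direction in which the jaws open and shut (so a half turn about z gives the same grasp; the last joint's range is limited). The gripper opens to 88 mm and grips with 3 to 60 N. Pads are 20 mm wide; open, the fingers measure 115 mm over their backs; the gripper's body (75 mm by 178 mm) begins 61 mm behind the grasp point.
Start: joints at [1.162, 0.423, 1.63, -0, 1.089, -0.019], TCP at [237.47, 578.112, 302.675] pointing down, gripper open.
Joint ranges: [-3, 3], [-0.9, 2.11], [0.09, 2.58], [-1.31, 4.45], [0.11, 2.69], [-2.54, 2.54]. Speed limits (rad/s): [2.39, 2.39, 3.01, 3.14, 3.14, 3.14].

## Interface

Orientations are given as a 3x3 rotation matrix whose columns are the frame's x, y, z axes.
In Python, from cell import arm gives the robot as it stands.
- The arm moves only by the tool send_rows, never from a script. Its argument "motion" is a list of rows, each a list of 7 numbers: the finger opening in m, from 0 to 0.0878, then the shift along the tool's x, y, z in m, then the turn, a rotation vector about the tool's x, y, z in degrees. A call has 1 to 12 rows; each row is the pose to reach, as a shift and turn from the pose commanded when the call began, along the tool's axes at that moment; what a row does not reach only later rows make up. A row lasts 1/12 s, in which the tool goes at most 41.7 mm and 7.16 degrees, less where a joint would pass 70% of its speed; a pose out of reach is approached as far as the arm can. A call with a gripper value outside its range is refused whole. The fingers move at their own pace and stop on an object; the grip force is fixed at half the most. Time passes only in rows, so rows that repeat a pose let the fingers close. It gives the time, the measured TCP pose, the force and the opening at its end, in the units of the state.
- arm.observe(): the state, without advancing time (a new reading comes with each control period).
- arm.grab_frame(name): name is "side" or "top"; returns a dict with "color" (384x512x3 uint8, blue, green, red), "range_z" (384x512 float32, mm along the optical axis (not along the pixel's ray), 0 where there is no reading), "intrinsics" (3x3 intrinsics, pixels), "world_to_cam" (4x4, takes a point from world to camera coordinates). Camera axes: x right, y down, z forward; pixel columns grow to the right and rows downward; lengths in mm; the calibration is good to about 2 mm. A picture is of the moment at which its call begins.
- arm.finish_job(): hands the job in, once; it reports no verdict.
Trained networks look in a picture, given as the dict that the camera call returned (one of the last four; its "shot" number tells which), for a name from the list of things; names that differ only in an ending like _2 or _b are one class to them, and where a whole thing is asked for, a point or a joint stands for the part that bears it (a point fixed in the world has none). Each returns a list of dicts, best first, with "score" (0 to 1); they miss things now and then, are a little off and sometimes report something else, mostly with a low value. They report only what shows in the picture. A call takes as long as a camera call. They do not tell look-alikes from the thing itself.
- arm.find_in(picture, thing): "extent" ([left, top, right, bottom] in pixels, round what is visible of it).
The state is a dict: "clock": time; "joint_pos": joint angles; "joint_velocities": joint speeds; "joint_torque": joint torques, N m; "ee_pos": TCP position; "eef_rot": TCP orientation; "force": force on the tool from outside, world axes, zero at the start; "ft_torque": the same for the moment, N m; "grip_width": opening from 0.0 (shut) to 1.0 (fully open).
Only numpy, scipy, OpenCV 4.12 (cv2) and the standard library are available. Lean on these libraries where they do the work, as an engineer would, in place of code of your own. Each camera call takes 0.05 s, during which the arm holds its last target. There are 200 camera calls.

## Task

Lay the telescoping stirrer-bar retriever into the bench clip and push it straight down past the green sprung jaw until it sits on the floor of both blue forks and the jaw has snapped back over it. Then take its yellow handle, draw the inner rod out against its spring until the whole red band has just come out of the sleeve, and finish while holding it there, still in your grip, so that its length can be checked. Leave the bottle, the beaker and the jar standing where they are.

Things in the scene. Friction and masses are not known exactly. Their poses are not given: they have to be found in the camera images.
- retriever: The loose retriever, about 0.2 kg. Origin: on its axis, half-way along its aluminium sleeve (round, 18 mm thick; grasp it here). +x runs along the tool towards the yellow handle. Sleeve from x = -64 to +64 mm. Two blue square flanges, 36 x 36 mm, 5 mm thick, at x = -56.5 and +56.5 mm. It starts lying on the flanges, axis level, 18 mm above the bench.
- handle (a point): Centre of the yellow handle at the end of the inner rod: a round bar 18 mm thick, 36 mm long, along the tool's axis. With the rod home it lies 94 mm from the retriever's origin along its +x; it moves out along +x as the rod is drawn. Between sleeve and handle runs a bare steel rod 10 mm thick (12 mm of it shows when home).
- mouth (a point): Mouth of the sleeve, where the inner rod comes out: on the axis, 64 mm from the retriever's origin along its +x.
- band (a point): Centre of the red band (the length mark) on the inner rod: 10 mm long along the axis, 75 mm nearer the sleeve than the handle's centre. Hidden in the sleeve when the rod is home.
- draw (a joint): How far the inner rod is drawn out of the sleeve, in m: 0 home (start), 0.050 when the whole red band has just come out of the mouth, stop at 0.075. A spring pulls it back home with about 5 N at 0 and 11 N at 0.050.
- seat (a point): Bench clip: the point where the retriever's origin lies when seated, 50 mm above the bench, half-way between the two forks. Its x axis runs along the seated tool (either way round will do); z is up. The fork floor is 9 mm below this point. Fingers are free between the forks (76 mm) down to 25 mm below it.
- clip: The bench clip, fixed: white base 150 x 90 mm (x, y), 10 mm thick; axes as seat, origin under its centre on the bench. Two blue forks, 12 mm long in x, at x = -44 and +44 mm; slot 21 mm wide at y = 0. +y side: tall prong with flared top, to z = 86 and y = 25 mm; -y side: short prong to z = 50. The flanges go just outside the forks (4 mm play along x each way) and take the pull.
- jaw (a joint): Angle of the green sprung jaw, rad: 0 closed (start), grows as it is pushed open towards -y of clip. Hinge along x at y = -26, z = 16 mm. One nose at each fork leans over the slot to 3 mm short of its middle, z = 54 to 76 mm, steep slope on top: a tool pressed down opens the jaw by about 0.15 rad (5 to 20 N) and it snaps back over the seated tool.
- jaw_nose (a point): Point on the line of the jaw's noses, half-way between them (closed: about 11 mm above seat and 4 mm to its -y side).
- bottle: Bystander: small glass bottle with a blue cap, 56 mm across, 115 mm high; origin at the centre of its underside.
- beaker: Bystander: green glass beaker, 68 mm across, 85 mm high; origin at the centre of its underside.
- jar: Bystander: amber jar with a white lid, 64 mm across, 75 mm high; origin at the centre of its underside.
Things that resemble listed ones, but are neither listed nor needed, are in the scene too. What is shaped like the retriever but orange is not meant. Several things have the shape of the clip; the one meant has the colours described above.

How it is judged:
By the outcome, as a careful person would: the job done as asked, in the order asked, and still so for the second after the job is handed in, while the arm keeps its last pose, push and grip.
It also fails if it takes over 51 s, if anything falls off the work surface, if the arm or the gripper's body presses on something with over 40 N, if the wrist force passes 120 N, or if a joint passes its speed limit or range.

## Working session

There is one attempt and no reset: what is moved stays moved. The work goes in short steps, Python scripts to look and compute and a tool call to move; the robot and the scene stay as the last step left them, time stands still between calls to the robot, and variables do not carry over. Pictures are saved under pics/ and viewed, about 8 in all and at most 12, crops included, and the job is handed in when it is done.

Besides the shell and the picture viewer there is one more tool, called after ">>>" as name(argument=value, ...), one argument or row to a line, values as JSON. send_rows: Moves the arm, as the interface text tells. Its arguments: {"type":"object","properties":{"motion":{"type":"array","items":{"type":"array","items":{"type":"number"}}}},"required":["motion"]}

```bash
ls; mkdir -p pics; python3 - <<'E'
from cell import arm
import cv2,numpy as np
s=arm.observe(); print(s)
for n in("top","side"):
    f=arm.grab_frame(n); cv2.imwrite(f"pics/{n}0.png",f["color"]); np.savez(f"{n}0.npz",**{k:f[k] for k in("color","range_z","intrinsics","world_to_cam")})
    print(n,f["intrinsics"].tolist(),f["world_to_cam"].round(3).tolist())
    for t in("retriever","handle","clip","jaw","bottle","beaker","jar"):
        print(t,[(np.round(d["extent"]).tolist(),round(d["score"],2)) for d in arm.find_in(f,t)][:4])
E
```

```text
pics
{'clock': 0.0, 'joint_pos': array([ 1.16198073e+00,  4.23843337e-01,  1.63069145e+00, -1.36953147e-06,
        1.08860393e+00, -1.89954521e-02]), 'joint_velocities': array([ 8.22875602e-05, -7.92137767e-04, -1.86499695e-03,  1.64721320e-03,
        1.80270202e-03,  2.32253140e-04]), 'joint_torque': array([ 3.66845386e-03, -5.44633555e+01, -2.73664802e+01,  6.46506669e-02,
        2.28475366e-02, -1.00884895e-04]), 'ee_pos': array([237.31337538, 577.71941561, 301.89947788]), 'eef_rot': array([[-9.24977656e-01,  3.80020999e-01, -6.13482668e-04],
       [ 3.80021493e-01,  9.24976568e-01, -1.41913956e-03],
       [ 2.81542592e-05, -1.54580898e-03, -9.99998805e-01]]), 'force': array([-0.95206581, -0.5011898 ,  0.21130589]), 'ft_torque': array([ 0.00032218, -0.01367654, -0.03633195]), 'grip_width': 1.002452047948529}
top [[350.245280437123, 0.0, 257.13907529354725], [0.0, 350.245280437123, 193.25209057105064], [0.0, 0.0, 1.0]] [[0.008, -1.0, -0.005, -6.605], [-0.988, -0.007, -0.156, 568.375], [0.156, 0.006, -0.988, 1028.768], [0.0, 0.0, 0.0, 1.0]]
retriever [([321.0, 164.0, 353.0, 218
[... 472 characters left out ...]
2006216], [0.0, 419.798842709576, 189.62567772719578], [0.0, 0.0, 1.0]] [[0.887, -0.46, 0.022, -531.78], [-0.274, -0.565, -0.778, 193.71], [0.371, 0.684, -0.628, 996.485], [0.0, 0.0, 0.0, 1.0]]
retriever [([253.0, 244.0, 332.0, 264.0], 0.67), ([212.0, 285.0, 289.0, 339.0], 0.55)]
handle [([216.0, 322.0, 236.0, 339.0], 0.74), ([258.0, 248.0, 331.0, 264.0], 0.63)]
clip [([199.0, 161.0, 252.0, 200.0], 0.77), ([152.0, 135.0, 202.0, 176.0], 0.58), ([258.0, 256.0, 279.0, 259.0], 0.54)]
jaw [([158.0, 138.0, 186.0, 160.0], 0.51), ([198.0, 164.0, 251.0, 200.0], 0.32)]
bottle [([289.0, 156.0, 311.0, 195.0], 0.96)]
beaker [([162.0, 109.0, 181.0, 144.0], 0.56)]
jar [([342.0, 294.0, 378.0, 341.0], 0.86)]
```

```bash
python3 - <<'E'
import cv2
a=cv2.imread("pics/top0.png")[100:300,80:440]; cv2.imwrite("pics/topc.png",cv2.resize(a,(792,440),interpolation=cv2.INTER_CUBIC))
a=cv2.imread("pics/side0.png")[90:350,130:400]; cv2.imwrite("pics/sidec.png",cv2.resize(a,None,fx=2.2,fy=2.2,interpolation=cv2.INTER_CUBIC))
E
```

```text
(no output)
```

View pics/topc.png

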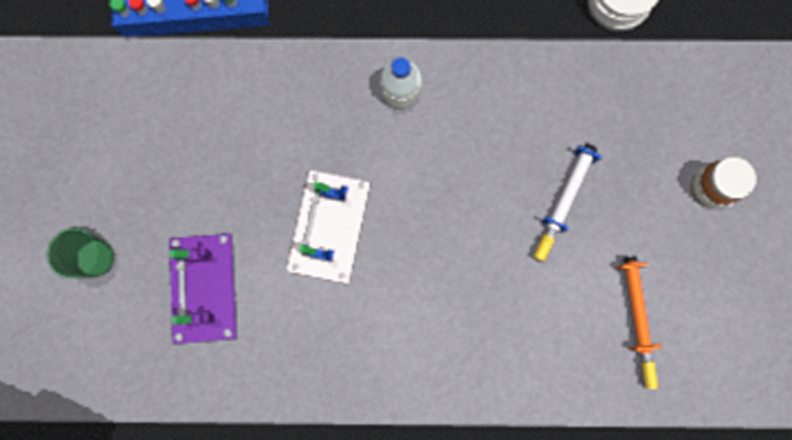

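View pics/sidec.png

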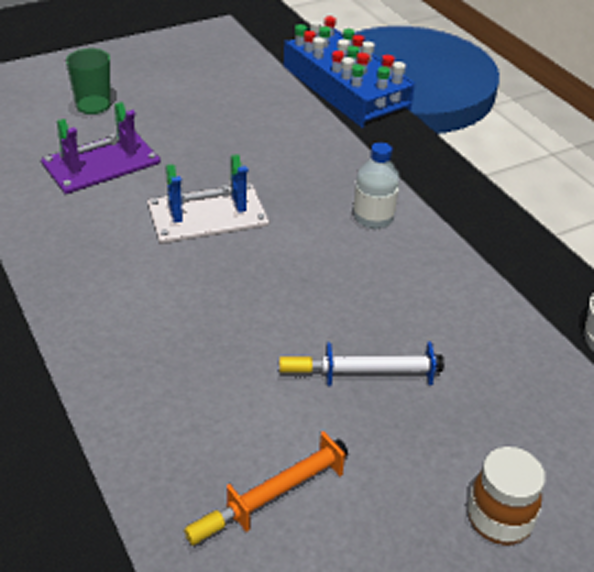

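The top crop shows the white clip at full-image pixel (229,203), jaw on the left. The blue-flanged retriever is at about (340,184), with its yellow handle towards the robot. The purple clip and the orange tool are the look-alikes.

```bash
cat > h.py <<'E'
import numpy as np,cv2
def cloud(f):
    K=f["intrinsics"];T=f["world_to_cam"];z=f["range_z"];v,u=np.indices(z.shape)
    P=np.stack([(u-K[0,2])/K[0,0]*z,(v-K[1,2])/K[1,1]*z,z],-1)
    W=(P-T[:3,3])@T[:3,:3]; W[z==0]=np.nan
    return W,cv2.cvtColor(f["color"],cv2.COLOR_BGR2HSV)
def near(W,c,r): return np.hypot(W[...,0]-c[0],W[...,1]-c[1])<r
MASK=dict(yellow=lambda H:(abs(H[...,0].astype(int)-27)<6)&(H[...,1]>130)&(H[...,2]>80),
 blue=lambda H:(abs(H[...,0].astype(int)-112)<12)&(H[...,1]>130)&(H[...,2]>50),
 green=lambda H:(abs(H[...,0].astype(int)-62)<15)&(H[...,1]>120)&(H[...,2]>50),
 red=lambda H:((H[...,0]<7)|(H[...,0]>173))&(H[...,1]>130)&(H[...,2]>80),
 white=lambda H:(H[...,1]<40)&(H[...,2]>185))
E
python3 - <<'E'
from h import *
np.set_printoptions(precision=1,suppress=True)
for n in("top","side"):
    f=np.load(n+"0.npz"); W,H=cloud(f); 
    if n=="top": cc=W[203,229];cr=W[184,340];print(cc,cr)
    bench=W[...,2][near(W,(cc+cr)/2,60)];print(n,"bench z",np.nanmedian(bench))
    for nm,c,r in(("clip",cc,95),("ret",cr,115)):
        for k,m in MASK.items():
            q=W[m(H)&near(W,c,r)&(W[...,2]>(4 if nm=="clip" else 8))]
            if len(q)<4: continue
            if k=="white" and nm=="clip": q=q[q[:,2]<20]
            R=cv2.minAreaRect(q[:,:2].astype(np.float32)); d=cv2.fitLine(q[:,:2].astype(np.float32),cv2.DIST_HUBER,0,.01,.01).ravel()
            print(n,nm,k,len(q),"mean",q.mean(0),"z",np.percentile(q[:,2],[2,50,98]),"rect",np.round(np.r_[R[0],R[1],R[2]],1),"dir",np.degrees(np.arctan2(d[1],d[0])).round(1))
            if k in("blue","green"):
                _,lab,cen=cv2.kmeans(q[:,:2].astype(np.float32),2,None,(3,50,.1),5,0)
                for i in(0,1): print("    ",q[lab.ravel()==i].mean(0), cv2.minAreaRect(q[lab.ravel()==i][:,:2].astype(np.float32))[:2])
E
```

```text
[542.1  86.3  10.2] [ 602.5 -261.2   25.7]
top bench z 2.0202353328205627
top clip blue 68 mean [548.5  79.4  58.2] z [39.1 45.3 89.7] rect [542.4  83.7  35.7  98.2  78.6] dir -9.8
     [498.2  87.9  60.1] ((499.06109619140625, 88.78914642333984), (29.17515754699707, 10.007820129394531))
     [583.7  73.5  56.9] ((585.3399658203125, 75.0478286743164), (35.77777099609375, 10.68863296508789))
top clip green 33 mean [549.9  99.8  76.6] z [66.9 76.3 85.7] rect [546.   99.6  17.5  95.   79.6] dir -10.0
     [589.1  92.4  75.6] ((589.2705688476562, 91.44503784179688), (17.381900787353516, 7.4769697189331055))
     [502.9 108.7  77.9] ((502.906494140625, 108.7140121459961), (14.766386032104492, 6.035485744476318))
top clip white 1076 mean [540.   83.3  11.3] z [ 6.4 11.2 16.5] rect [544.9  86.9  91.9 151.3  78.8] dir -15.0
top ret yellow 53 mean [ 514.2 -218.1   26.4] z [21.5 26.7 30.3] rect [ 513.9 -218.3   14.6   32.2   64. ] dir -27.5
top ret blue 41 mean [ 609.4 -263.7   33. ] z [12.8 35.4 40. ] rect [ 600.4 -259.9   30.8  123.2   64.2] dir -22.5
     [ 649.7 -282.5   32.4] ((651.359680
[... 958 characters left out ...]
30965423583984))
side clip white 657 mean [538.7  78.8  10.5] z [ 7.2 10.4 14.4] rect [543.7  88.3  91.1 149.5  77.8] dir -14.7
side ret yellow 97 mean [ 513.7 -220.6   24.2] z [17.4 25.2 29.3] rect [ 514.8 -219.3   15.    32.2   62.6] dir -25.7
side ret blue 77 mean [ 604.4 -267.6   28.4] z [ 8.4 33.5 38.4] rect [ 599.3 -260.2   34.8  121.4   65.8] dir -22.8
     [ 646.8 -287.7   28.4] ((650.8572387695312, -283.43865966796875), (34.85816192626953, 8.478901863098145))
     [ 544.8 -239.4   28.3] ((546.7957153320312, -234.7451934814453), (31.25737953186035, 4.412550926208496))
side ret white 234 mean [ 594.2 -258.6   25.7] z [21.2 26.  29.6] rect [ 588.5 -255.1   14.4  127.    63.5] dir -26.0
```

```bash
cat >> h.py <<'E'
def go(s,x,y,z,a):
    "shift (m, tool axes) and turn about tool z (deg) to bring the TCP to x,y,z (mm), tool pointing down with tool x at heading a (deg)"
    R=s["eef_rot"]; c,t=np.cos(np.radians(a)),np.sin(np.radians(a))
    G=np.array([[c,t,0],[t,-c,0],[0,0,-1.]])
    print("at",s["ee_pos"].round(1),"heading",np.degrees(np.arctan2(R[1,0],R[0,0])).round(2),"F",s["force"].round(1),"w",round(88*s["grip_width"],1),"t",s["clock"])
    print("shift",(R.T@(np.array([x,y,z])-s["ee_pos"])/1000).round(4),"turn",np.degrees(cv2.Rodrigues(R.T@G)[0].ravel()).round(2))
E
python3 -c "
from h import *;from cell import arm
go(arm.observe(),600,-260,160,154)"
```

```text
at [237.5 578.1 302.7] heading 157.67 F [ 0.6  0.3 -0.6] w 87.4 t 0.8
shift [-0.6538 -0.6375  0.1427] turn [ 0.   -0.    3.67]
```

>>> send_rows(
  motion=[
    [0.0878,-0.327,-0.3185,0.07,0,0,1.8],
    [0.0878,-0.654,-0.637,0.14,0,0,3.7],
    [0.0878,-0.654,-0.637,0.14,0,0,3.7],
    [0.0878,-0.654,-0.637,0.14,0,0,3.7],
    [0.0878,-0.654,-0.637,0.14,0,0,3.7],
    [0.0878,-0.654,-0.637,0.14,0,0,3.7],
    [0.0878,-0.654,-0.637,0.14,0,0,3.7],
    [0.0878,-0.654,-0.637,0.14,0,0,3.7],
    [0.0878,-0.654,-0.637,0.14,0,0,3.7],
    [0.0878,-0.654,-0.637,0.14,0,0,3.7],
    [0.0878,-0.654,-0.637,0.14,0,0,3.7],
    [0.0878,-0.654,-0.637,0.14,0,0,3.7],
  ],
)

```text
clock: 1.8
ee_pos: [434.5, 122.7, 226.9]
eef_rot: [[-0.899, 0.439, 0.001], [0.439, 0.899, 0.0], [-0.001, 0.001, -1.0]]
force: [0.4, 0.6, 0.3]
grip_width: 0.998
```

```bash
python3 -c "
from h import *;from cell import arm
go(arm.observe(),600,-260,160,154)"
```

```text
at [434.5 122.7 226.9] heading 153.98 F [0.4 0.6 0.3] w 87.8 t 1.8
shift [-0.3166 -0.2714  0.067 ] turn [ 0.03  0.04 -0.02]
```

>>> send_rows(
  motion=[
    [0.0878,-0.3165,-0.2715,0.067,0,0,0],
    [0.0878,-0.3165,-0.2715,0.067,0,0,0],
    [0.0878,-0.3165,-0.2715,0.067,0,0,0],
    [0.0878,-0.3165,-0.2715,0.067,0,0,0],
    [0.0878,-0.3165,-0.2715,0.067,0,0,0],
    [0.0878,-0.3165,-0.2715,0.067,0,0,0],
    [0.0878,-0.3165,-0.2715,0.067,0,0,0],
    [0.0878,-0.3165,-0.2715,0.067,0,0,0],
    [0.0878,-0.3165,-0.2715,0.067,0,0,0],
    [0.0878,-0.3165,-0.2715,0.067,0,0,0],
    [0.0878,-0.3165,-0.2715,0.067,0,0,0],
    [0.0878,-0.3165,-0.2715,0.067,0,0,0],
  ],
)

```text
clock: 2.8
ee_pos: [599.5, -260.6, 159.2]
eef_rot: [[-0.897, 0.442, 0.0], [0.442, 0.897, -0.0], [-0.0, -0.0, -1.0]]
force: [-0.4, -0.1, 0.5]
grip_width: 0.999
```

```bash
python3 -c "
from h import *;from cell import arm
go(arm.observe(),600,-260,84,154)"
```

```text
at [ 599.5 -260.6  159.2] heading 153.79 F [-0.4 -0.1  0.5] w 87.9 t 2.8
shift [-0.0002  0.0008  0.0752] turn [-0.    0.02 -0.21]
```

>>> send_rows(
  motion=[
    [0.0878,0,0,0.03,0,0,0],
    [0.0878,0,0,0.055,0,0,0],
    [0.0878,0,0,0.07,0,0,0],
    [0.0878,0,0,0.0755,0,0,0],
    [0.0878,0,0,0.0755,0,0,0],
    [0.04,0,0,0.0755,0,0,0],
    [0.04,0,0,0.0755,0,0,0],
    [0.0,0,0,0.0755,0,0,0],
    [0.0,0,0,0.0755,0,0,0],
    [0.0,0,0,0.0755,0,0,0],
    [0.0,0,0,0.0755,0,0,0],
    [0.0,0,0,0.0755,0,0,0],
  ],
)

```text
clock: 3.8
ee_pos: [599.2, -258.3, 84.7]
eef_rot: [[-0.898, 0.439, 0.0], [0.439, 0.898, -0.0], [-0.0, 0.0, -1.0]]
force: [-0.2, 0.1, 0.0]
grip_width: 0.506
```

```bash
python3 -c "
from h import *;from cell import arm
go(arm.observe(),544,87.5,200,169)"
```

```text
at [ 599.2 -258.3   84.7] heading 153.96 F [-0.2  0.1  0. ] w 44.5 t 3.8
shift [ 0.2014  0.2865 -0.1154] turn [ -0.     0.02 -15.04]
```

Fingers are slow; keep closing, then lift.

>>> send_rows(
  motion=[
    [0.0,0,0,0,0,0,0],
    [0.0,0,0,0,0,0,0],
    [0.0,0,0,0,0,0,0],
    [0.0,0,0,0,0,0,0],
    [0.0,0,0,0,0,0,0],
    [0.0,0,0,0,0,0,0],
    [0.0,0,0,0,0,0,0],
    [0.0,0,0,0,0,0,0],
    [0.0,0,0,0,0,0,0],
    [0.0,0,0,-0.02,0,0,0],
    [0.0,0,0,-0.055,0,0,0],
    [0.0,0,0,-0.095,0,0,0],
  ],
)

```text
clock: 4.8
ee_pos: [597.5, -257.6, 177.8]
eef_rot: [[-0.899, 0.439, -0.005], [0.439, 0.899, 0.002], [0.006, -0.0, -1.0]]
force: [0.8, 0.5, -1.3]
grip_width: 0.195
```

```bash
python3 -c "
from h import *;from cell import arm
go(arm.observe(),544,87.5,200,169.2)"
```

```text
at [ 597.5 -257.6  177.8] heading 153.97 F [ 0.8  0.5 -1.3] w 17.2 t 4.8
shift [ 0.1996  0.2866 -0.0211] turn [  0.02  -0.33 -15.23]
```

>>> send_rows(
  motion=[
    [0.0,0.1,0.143,-0.02,0,0,-7.6],
    [0.0,0.2,0.287,-0.02,0,0,-15.2],
    [0.0,0.2,0.287,-0.02,0,0,-15.2],
    [0.0,0.2,0.287,-0.02,0,0,-15.2],
    [0.0,0.2,0.287,-0.02,0,0,-15.2],
    [0.0,0.2,0.287,-0.02,0,0,-15.2],
    [0.0,0.2,0.287,-0.02,0,0,-15.2],
    [0.0,0.2,0.287,-0.02,0,0,-15.2],
    [0.0,0.2,0.287,-0.02,0,0,-15.2],
    [0.0,0.2,0.287,-0.02,0,0,-15.2],
    [0.0,0.2,0.287,-0.02,0,0,-15.2],
    [0.0,0.2,0.287,-0.02,0,0,-15.2],
  ],
)

```text
clock: 5.8
ee_pos: [545.4, 86.7, 199.3]
eef_rot: [[-0.982, 0.188, -0.0], [0.188, 0.982, -0.0], [0.0, -0.0, -1.0]]
force: [-0.5, -0.9, -0.9]
grip_width: 0.198
```

```bash
python3 - <<'E'
from h import *;from cell import arm
np.set_printoptions(precision=1,suppress=True)
s=arm.observe();go(s,544,87.5,200,169.2)
t=s["ee_pos"]
for n in("top","side"):
    f=arm.grab_frame(n);cv2.imwrite(f"pics/{n}1.png",f["color"]);W,H=cloud(f)
    for k in("yellow","blue","white"):
        q=W[MASK[k](H)&near(W,t,125)&(W[...,2]>100)&(W[...,2]<165)]
        if len(q)<5: continue
        R=cv2.minAreaRect(q[:,:2].astype(np.float32));d=cv2.fitLine(q[:,:2].astype(np.float32),cv2.DIST_HUBER,0,.01,.01).ravel()
        print(n,k,len(q),q.mean(0),"z",np.percentile(q[:,2],[2,50,98]),R,np.degrees(np.arctan2(d[1],d[0])).round(1))
        if k=="blue":
                _,lab,cen=cv2.kmeans(q[:,:2].astype(np.float32),2,None,(3,50,.1),5,0)
                for i in(0,1): p=q[lab.ravel()==i]; print("    ",p.mean(0),p[:,2].min(),p[:,2].max(), cv2.minAreaRect(p[:,:2].astype(np.float32)))
E
python3 -c "
import cv2
a=cv2.imread('pics/side1.png')[100:240,130:330];cv2.imwrite('pics/s1c.png',cv2.resize(a,None,fx=3.5,fy=3.5,interpolation=2))"
```

```text
at [545.4  86.7 199.3] heading 169.17 F [-0.5 -0.9 -0.9] w 17.4 t 5.8
shift [ 0.  0. -0.] turn [-0. -0. -0.]
side yellow 82 [451.6  98.9 136.7] z [127.5 137.7 142.6] ((452.6268615722656, 100.50592041015625), (16.89016342163086, 37.64817428588867), 82.66578674316406) -13.3
side blue 63 [539.8  75.1 138.8] z [119.6 141.6 152.4] ((544.7305908203125, 77.42461395263672), (30.689741134643555, 122.21002197265625), 75.0007553100586) -11.9
     [487.1  87.1 139.4] 116.82200521235188 152.47726299227887 ((488.2954406738281, 92.49200439453125), (30.92833137512207, 4.118531703948975), 79.61705780029297)
     [597.7  61.9 138. ] 120.59006730910116 152.38403313381534 ((598.5208129882812, 67.25926971435547), (24.560935974121094, 8.497593879699707), 63.98747253417969)
side white 61 [524.5  85.3 139.9] z [135.4 139.9 143.8] ((533.5878295898438, 83.48350524902344), (11.285837173461914, 127.87098693847656), 79.89250183105469) -11.3
```

View pics/s1c.png

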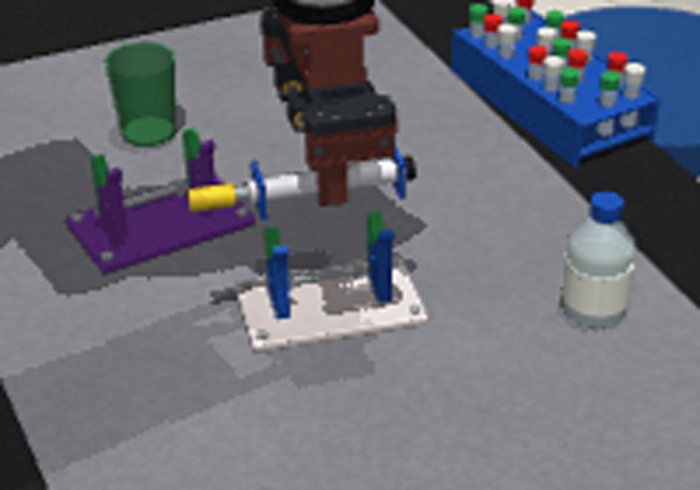

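The side view shows the retriever level in the grip above the white clip, handle (about 212,195 in the crop) towards the robot. The flanges straddle the forks approximately, so I'll check the offset by rays at known heights.

```bash
cat >> h.py <<'E'
def ray(f,uv,z):
    K=f["intrinsics"];T=f["world_to_cam"];C=-T[:3,:3].T@T[:3,3]
    d=np.linalg.inv(K)@np.array([uv[0],uv[1],1.]);d=T[:3,:3].T@d
    return (C+d*(z-C[2])/d[2])[:2]
def handle(f,c,zlo,zhi,z,r=60):
    W,H=cloud(f);m=MASK["yellow"](H)&near(W,c,r)&(W[...,2]>zlo)&(W[...,2]<zhi)
    v,u=np.nonzero(m)
    if len(u)<10: return None,len(u)
    R=cv2.minAreaRect(np.c_[u,v].astype(np.float32))
    return ray(f,(u.mean(),v.mean()),z),ray(f,R[0],z),len(u)
E
python3 - <<'E'
from h import *;from cell import arm
np.set_printoptions(precision=1,suppress=True)
for n in("top","side"):
    f=np.load(n+"0.npz");print(n,"start handle",handle(f,(515,-219),8,40,18))
f=arm.grab_frame("side");print("now",handle(f,(453,100),110,155,132.6)); s=arm.observe()["ee_pos"]
u=np.array([np.cos(np.radians(169.2)),np.sin(np.radians(169.2))]);print("expected if origin at TCP",s[:2]+94*u)
# clip corners via ray at z=10 on start images
for n in("top","side"):
    g=np.load(n+"0.npz");W,H=cloud(g);m=(MASK["white"](H)|MASK["blue"](H)|MASK["green"](H))&near(W,(544,87),95)&(W[...,2]<13)&(W[...,2]>3)
    v,x=np.nonzero(m);q=np.array([ray(g,p,10) for p in zip(x,v)],np.float32);print(n,len(q),cv2.minAreaRect(q))
E
```

```text
top start handle (array([ 514.5, -219.4]), array([ 514.2, -218.7]), 55)
side start handle (array([ 515.5, -215.3]), array([ 515.6, -215.2]), 104)
now (array([453.2, 104.3]), array([453.1, 104.5]), 80)
expected if origin at TCP [453.2 103.7]
top 857 ((544.6173095703125, 86.5819091796875), (90.97162628173828, 150.9061737060547), 78.78267669677734)
side 621 ((543.9629516601562, 87.96943664550781), (89.56354522705078, 147.40103149414062), 78.87673950195312)
```

>>> send_rows(
  motion=[
    [0.0,0.001,0.0004,0.02,0,0,0.3],
    [0.0,0.001,0.0004,0.038,0,0,0.3],
    [0.0,0.001,0.0004,0.045,0,0,0.3],
    [0.0,0.001,0.0004,0.05,0,0,0.3],
    [0.0,0.001,0.0004,0.055,0,0,0.3],
    [0.0,0.001,0.0004,0.06,0,0,0.3],
    [0.0,0.001,0.0004,0.06,0,0,0.3],
    [0.0,0.001,0.0004,0.06,0,0,0.3],
  ],
)

```text
clock: 6.62
ee_pos: [544.9, 88.1, 139.7]
eef_rot: [[-0.981, 0.193, 0.001], [0.193, 0.981, 0.0], [-0.001, 0.0, -1.0]]
force: [-0.0, 1.0, -3.4]
grip_width: 0.199
```

```bash
python3 - <<'E'
from h import *;from cell import arm
np.set_printoptions(precision=1,suppress=True)
s=arm.observe();go(s,544.3,87.3,116,168.9)
f=arm.grab_frame("side");a=f["color"]
print(handle(f,(453,103),60,120,s["ee_pos"][2]-66.7))
cv2.imwrite("pics/s2c.png",cv2.resize(a[110:210,180:290],None,fx=5.4,fy=5.4,interpolation=2))
E
```

```text
at [544.9  88.1 139.7] heading 168.86 F [-0.   1.  -3.4] w 17.5 t 6.6167
shift [ 0. -0.  0.] turn [ 0.  0. -0.]
(array([452.8, 106.9]), array([452.7, 107.1]), 79)
```

View pics/s2c.png

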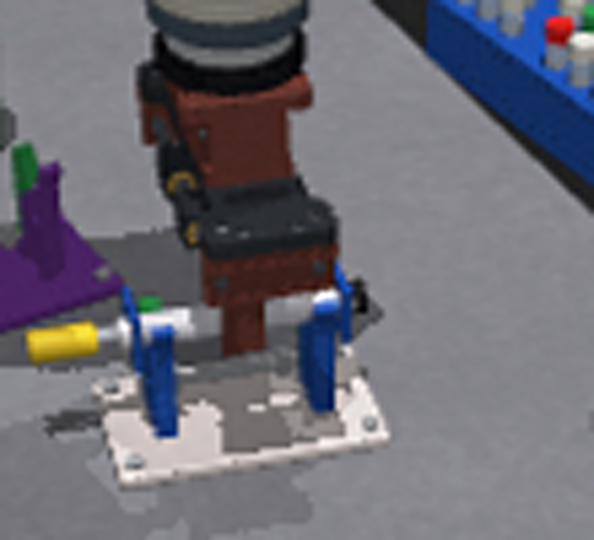

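The side crop shows the sleeve between the blue forks, in front of the green jaw, with the flanges just outside the forks. I'll continue down.

>>> send_rows(
  motion=[
    [0.0,0,0,0.004,0,0,0],
    [0.0,0,0,0.008,0,0,0],
    [0.0,0,0,0.012,0,0,0],
    [0.0,0,0,0.015,0,0,0],
    [0.0,0,0,0.018,0,0,0],
    [0.0,0,0,0.018,0,0,0],
  ],
)

```text
clock: 7.17
ee_pos: [545.0, 88.2, 121.1]
eef_rot: [[-0.981, 0.193, 0.001], [0.193, 0.981, 0.0], [-0.001, 0.001, -1.0]]
force: [3.8, 1.3, -2.8]
grip_width: 0.197
```

```bash
python3 - <<'E'
from h import *;from cell import arm
np.set_printoptions(precision=1,suppress=True)
s=arm.observe();go(s,544.3,87.3,116,168.9)
f=arm.grab_frame("side");a=f["color"];W,H=cloud(f)
print(handle(f,(453,103),30,120,s["ee_pos"][2]-66.7))
q=W[MASK["yellow"](H)&near(W,(453,105),50)];print(np.percentile(q[:,2],[2,50,98]))
E
```

```text
at [545.   88.2 121.1] heading 168.87 F [ 3.8  1.3 -2.8] w 17.3 t 7.1667
shift [ 0. -0.  0.] turn [ 0.   0.1 -0. ]
(array([453.2, 106.9]), array([453. , 106.7]), 75)
[50.3 59.4 64.9]
```

>>> send_rows(
  motion=[
    [0.0,0,0,0.002,0,0,0],
    [0.0,0,0,0.004,0,0,0],
    [0.0,0,0,0.006,0,0,0],
    [0.0,0,0,0.007,0,0,0],
    [0.0,0,0,0.007,0,0,0],
  ],
)

```text
clock: 7.63
ee_pos: [544.5, 88.3, 115.9]
eef_rot: [[-0.981, 0.193, -0.0], [0.193, 0.981, 0.0], [0.0, 0.0, -1.0]]
force: [-4.2, 3.7, 20.5]
grip_width: 0.196
```

```bash
python3 - <<'E'
from h import *;from cell import arm
np.set_printoptions(precision=1,suppress=True)
s=arm.observe();go(s,544.3,87.3,116,168.9)
f=arm.grab_frame("side");a=f["color"];W,H=cloud(f)
q=W[MASK["yellow"](H)&near(W,(453,105),50)];print(np.percentile(q[:,2],[2,50,98]))
q=W[MASK["green"](H)&near(W,(544,87),80)];print("jaw",len(q),q.mean(0))
cv2.imwrite("pics/s3c.png",cv2.resize(a[110:210,180:290],None,fx=5.4,fy=5.4,interpolation=2))
E
```

```text
at [544.5  88.3 115.9] heading 168.86 F [-4.2  3.7 20.5] w 17.2 t 7.6333
shift [-0. -0. -0.] turn [ 0. -0. -0.]
[47.3 55.2 60.9]
jaw 25 [503.1 110.2  71.6]
```

View pics/s3c.png

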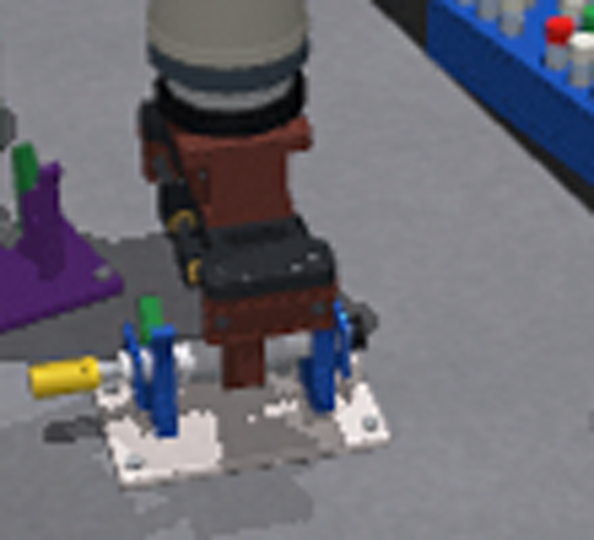

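Force +20 N with the sleeve at about z=49.5, and the green jaw is back at its closed position. Now release and rise.

>>> send_rows(
  motion=[
    [0.045,0,0,-0.002,0,0,0],
    [0.045,0,0,-0.002,0,0,0],
    [0.045,0,0,-0.002,0,0,0],
    [0.045,0,0,-0.002,0,0,0],
    [0.045,0,0,-0.002,0,0,0],
    [0.045,0,0,-0.002,0,0,0],
    [0.045,0,0,-0.03,0,0,0],
    [0.045,0,0,-0.06,0,0,0],
    [0.045,0.03,0,-0.09,0,0,0],
    [0.045,0.07,0,-0.09,0,0,0],
    [0.045,0.093,0,-0.09,0,0,0],
    [0.045,0.093,0,-0.09,0,0,0],
  ],
)

```text
clock: 8.68
ee_pos: [448.3, 105.9, 204.2]
eef_rot: [[-0.981, 0.192, -0.004], [0.192, 0.981, -0.001], [0.004, -0.002, -1.0]]
force: [-0.3, -0.8, -0.3]
grip_width: 0.515
```

```bash
python3 - <<'E'
from h import *;from cell import arm
np.set_printoptions(precision=1,suppress=True)
s=arm.observe()
f=arm.grab_frame("side");a=f["color"];W,H=cloud(f)
h=handle(f,(453,105),25,75,50);print(h); t=arm.grab_frame("top");print(handle(t,(453,105),25,75,50))
q=W[MASK["yellow"](H)&near(W,(453,105),50)];print(np.percentile(q[:,2],[2,50,98]))
for n,g in (("side",f),("top",t)):
  w,h2=cloud(g);q=w[MASK["green"](h2)&near(w,(544,87),80)];print("jaw",n,len(q),q.mean(0))
w,hh=W,H
for nm,lo,hi in(("sleeve",0,9),):
  q=W[MASK["white"](H)&near(W,(544,87),70)&(W[...,2]>40)&(W[...,2]<75)];print("sleeve top z by x",[(round(float(b)),round(float(np.percentile(q[(abs(q[:,0]-b)<8),2],90)),1)) for b in(500,520,540,560,580) if (abs(q[:,0]-b)<8).sum()>3])
go(s,*h[0],111,168.8)
cv2.imwrite("pics/s4c.png",cv2.resize(a[110:210,180:290],None,fx=5.4,fy=5.4,interpolation=2))
E
```

```text
(array([452.7, 107.4]), array([452.4, 107.1]), 73)
(None, 0)
[46.7 56.2 60.4]
jaw side 50 [544.2 101.8  71.4]
jaw top 20 [589.6  92.2  76.3]
sleeve top z by x [(520, 61.0), (540, 60.2), (560, 60.0), (580, 60.3)]
at [448.3 105.9 204.2] heading 168.92 F [-0.3 -0.8 -0.3] w 45.4 t 8.6833
shift [-0.   0.   0.1] turn [-0.1 -0.2  0.1]
```

View pics/s4c.png

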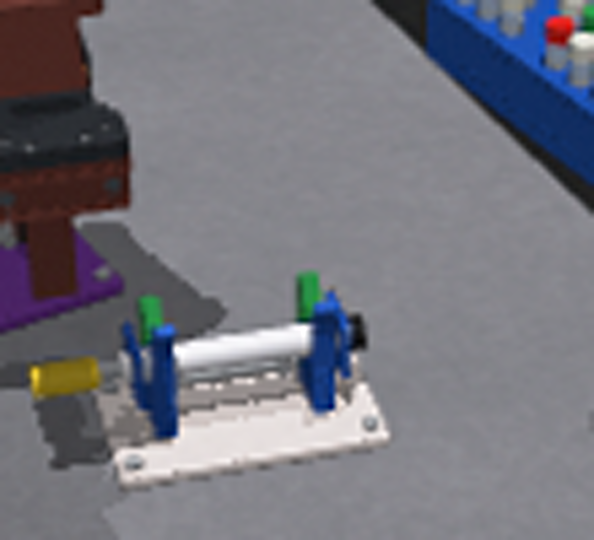

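Seated: the sleeve is level on both forks, both green noses are over it, and the handle is at crop (65,377). Next, settle above the handle.

>>> send_rows(
  motion=[
    [0.045,0,0,0.03,0,0,0],
    [0.045,0,0,0.03,0,0,0],
  ],
)

```text
clock: 8.95
ee_pos: [453.1, 105.6, 171.7]
eef_rot: [[-0.981, 0.193, -0.003], [0.193, 0.981, -0.001], [0.003, -0.001, -1.0]]
force: [-0.8, 0.5, -0.8]
grip_width: 0.509
```

```bash
python3 - <<'E'
from h import *;from cell import arm
go(arm.observe(),452.6,107,111,168.8)
E
```

```text
at [453.1 105.6 171.7] heading 168.85 F [-0.8  0.5 -0.8] w 44.8 t 8.95
shift [0.0005 0.0014 0.0607] turn [-0.08 -0.18  0.05]
```

>>> send_rows(
  motion=[
    [0.045,0.0005,0.0005,0.03,0,0,0],
    [0.045,0.0005,0.0005,0.05,0,0,0],
    [0.045,0.0005,0.0005,0.062,0,0,0],
    [0.045,0.0005,0.0005,0.062,0,0,0],
    [0.0,0.0005,0.0005,0.062,0,0,0],
    [0.0,0.0005,0.0005,0.062,0,0,0],
    [0.0,0.0005,0.0005,0.062,0,0,0],
    [0.0,0.0005,0.0005,0.062,0,0,0],
    [0.0,0.0005,0.0005,0.062,0,0,0],
    [0.0,0.0005,0.0005,0.062,0,0,0],
    [0.0,0.0005,0.0005,0.062,0,0,0],
    [0.0,0.0005,0.0005,0.062,0,0,0],
  ],
)

```text
clock: 9.95
ee_pos: [453.4, 106.6, 112.8]
eef_rot: [[-0.981, 0.193, 0.001], [0.193, 0.981, 0.0], [-0.001, 0.001, -1.0]]
force: [1.1, -0.4, 2.4]
grip_width: 0.198
```

>>> send_rows(
  motion=[
    [0.0,0.0,0,0,0,0,0],
    [0.0,0.002,0,0,0,0,0],
    [0.0,0.004,0,0,0,0,0],
    [0.0,0.007,0,0,0,0,0],
    [0.0,0.01,0,0,0,0,0],
    [0.0,0.01,0,0,0,0,0],
  ],
)

```text
clock: 10.45
ee_pos: [443.6, 108.6, 112.6]
eef_rot: [[-0.981, 0.193, 0.002], [0.193, 0.981, 0.0], [-0.002, 0.001, -1.0]]
force: [5.0, -1.2, 1.0]
grip_width: 0.197
```

```bash
python3 - <<'E'
from h import *;from cell import arm
np.set_printoptions(precision=1,suppress=True)
go(arm.observe(),452.6,107,111,168.8)
f=arm.grab_frame("side");W,H=cloud(f)
q=W[MASK["yellow"](H)&near(W,(443,107),60)&(W[...,2]>25)];print(len(q),q.mean(0))
E
```

```text
at [443.6 108.6 112.6] heading 168.88 F [ 5.  -1.2  1. ] w 17.3 t 10.45
shift [-0.  0.  0.] turn [0.  0.1 0.1]
14 [434.5 104.4  55.8]
```

>>> send_rows(
  motion=[
    [0.0,0.006,0,0,0,0,0],
    [0.0,0.012,0,0,0,0,0],
    [0.0,0.018,0,0,0,0,0],
    [0.0,0.024,0,0,0,0,0],
    [0.0,0.03,0,0,0,0,0],
    [0.0,0.036,0,0,0,0,0],
    [0.0,0.04,0,0,0,0,0],
    [0.0,0.042,0,0,0,0,0],
    [0.0,0.042,0,0,0,0,0],
    [0.0,0.042,0,0,0,0,0],
  ],
)

```text
clock: 11.33
ee_pos: [404.4, 117.0, 113.0]
eef_rot: [[-0.981, 0.193, 0.006], [0.193, 0.981, 0.001], [-0.006, 0.002, -1.0]]
force: [9.5, -2.8, 0.2]
grip_width: 0.197
```

```bash
cat > chk.py <<'E'
from h import *;from cell import arm
import sys
np.set_printoptions(precision=1,suppress=True)
go(arm.observe(),452.6,107,111,168.8)
u=np.array([-.981,.193]); c=np.array([544.3,87.3])
for n in("side","top"):
    f=arm.grab_frame(n);W,H=cloud(f);a=f["color"]
    cv2.imwrite(f"pics/{n}_{sys.argv[1]}.png",a)
    for k in("yellow","red","blue"):
        m=MASK[k](H)&near(W,(480,100),150)&(W[...,2]>28)&(W[...,2]<75)
        v,x=np.nonzero(m)
        if len(x)<2: continue
        al=np.array([(ray(f,p,50)-c)@u for p in zip(x,v)]);b=(W[m][:,:2]-c)@u
        if k=="blue": s=al>0; al,b=al[s],b[s]
        print(n,k,len(al),"ray along",np.percentile(al,[2,50,98]),"depth along",np.percentile(b,[2,50,98]))
    P=f["world_to_cam"]@np.r_[c+75*u,50,1];p=f["intrinsics"]@P[:3];p=(p[:2]/p[2]).astype(int);print(n,p)
    if n=="side":
        r=a[p[1]-35:p[1]+35,p[0]-45:p[0]+45];cv2.imwrite(f"pics/c_{sys.argv[1]}.png",cv2.resize(r,None,fx=7,fy=7,interpolation=2))
E
python3 chk.py A
```

```text
at [404.4 117.  113. ] heading 168.87 F [ 9.5 -2.8  0.2] w 17.3 t 11.3333
shift [-0. -0.  0.] turn [0.1 0.3 0.1]
side yellow 13 ray along [127.2 156.3 161.6] depth along [127.7 156.4 161.6]
side red 8 ray along [67.8 70.4 72.9] depth along [69.  71.1 73.4]
side blue 72 ray along [36.2 48.1 63.3] depth along [38.8 46.4 62.3]
side [198 178]
top blue 15 ray along [46.9 59.8 62.1] depth along [48.6 60.9 63. ]
top [222 224]
```

View pics/c_A.png

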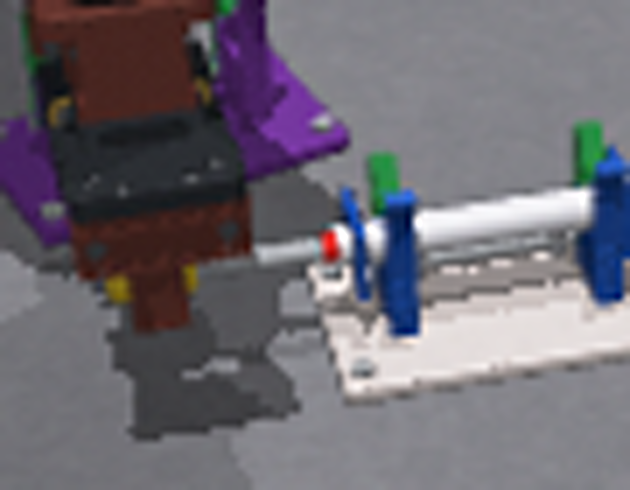

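The red band (crop about 330,245) is partly out, roughly 5–6 mm. The near flange has moved about 4 mm, so the play is taken up. I need about 4.5 mm more.

>>> send_rows(
  motion=[
    [0.0,0.002,0,0,0,0,0],
    [0.0,0.004,0,0,0,0,0],
    [0.0,0.0045,0,0,0,0,0],
    [0.0,0.0045,0,0,0,0,0],
    [0.0,0.0045,0,0,0,0,0],
    [0.0,0.0045,0,0,0,0,0],
  ],
)

```text
clock: 11.93
ee_pos: [400.4, 117.9, 113.0]
eef_rot: [[-0.981, 0.193, 0.007], [0.193, 0.981, 0.001], [-0.006, 0.003, -1.0]]
force: [10.8, -2.5, -0.2]
grip_width: 0.197
```

```bash
python3 chk.py B; python3 - <<'E'
# colour profile along the axis at the front of the rod (side)
from h import *
from cell import arm
c=np.array([544.3,87.3]);u=np.array([-.981,.193])
f=arm.grab_frame("side");T=f["world_to_cam"];K=f["intrinsics"]
def px(s,dz):
    P=T@np.r_[c+s*u,50+dz,1];p=K@P[:3];return p[:2]/p[2]
for dz in(0,2,4):
  pts=np.array([px(s,dz) for s in range(50,96,2)],np.float32)
  col=cv2.remap(f["color"],pts[None,:,0],pts[None,:,1],cv2.INTER_LINEAR)[0]
  print(dz,[(s,*map(int,k)) for s,k in zip(range(50,96,2),col)])
E
```

```text
at [400.4 117.9 113. ] heading 168.87 F [10.8 -2.5 -0.2] w 17.4 t 11.9333
shift [-0.1 -0.   0. ] turn [0.1 0.4 0.1]
side yellow 15 ray along [130.7 159.  164.9] depth along [130.7 159.2 164.9]
side red 13 ray along [67.9 72.2 76.5] depth along [68.7 72.9 76. ]
side blue 72 ray along [36.2 48.2 63.3] depth along [39.3 47.  62.5]
side [198 178]
top blue 11 ray along [45.7 59.2 60.8] depth along [47.4 60.4 61.9]
top [222 224]
0 [(50, 195, 186, 185), (52, 210, 205, 207), (54, 174, 162, 161), (56, 136, 105, 92), (58, 113, 46, 13), (60, 126, 88, 72), (62, 164, 147, 142), (64, 214, 210, 209), (66, 169, 165, 176), (68, 97, 96, 172), (70, 14, 19, 186), (72, 20, 24, 187), (74, 31, 35, 185), (76, 54, 56, 179), (78, 102, 101, 155), (80, 135, 132, 144), (82, 152, 147, 141), (84, 147, 143, 140), (86, 145, 142, 139), (88, 142, 139, 137), (90, 142, 140, 138), (92, 143, 139, 138), (94, 143, 139, 137)]
2 [(50, 215, 205, 204), (52, 231, 227, 230), (54, 201, 190, 190), (56, 156, 123, 110), (58, 112, 40, 3), (60, 126, 88, 74), (62, 172, 157, 154), (64, 232, 229, 228), (66, 197, 192, 200), (68, 110, 110, 198), (70, 24, 30, 215), (72, 31, 35, 218), (74, 42, 45, 218), (76, 66, 68, 210), (78, 116, 115, 186), (80, 159, 155, 174), (82, 179, 174, 167), (84, 176, 171, 168), (86, 173, 169, 166), (88, 172, 168, 166), (90, 172, 169, 167), (92, 172, 167, 166), (94, 173, 167, 166)]
4 [(50, 230, 221, 220), (52, 244, 243, 245), (54, 217, 205, 204), (56, 178, 139, 122), (58, 132, 51, 9), (60, 133, 93, 79), (62, 182, 168, 166), (64, 249, 247, 247), (66, 225, 220, 227), (68, 130, 130, 224), (70, 35, 41, 230), (72, 39, 45, 231), (74, 46, 50, 229), (76, 67, 69, 219), (78, 117, 115, 194), (80, 172, 168, 191), (82, 203, 197, 190), (84, 201, 195, 193), (86, 195, 190, 187), (88, 190, 185, 182), (90, 185, 180, 178), (92, 180, 175, 174), (94, 181, 175, 174)]
```

View pics/c_B.png

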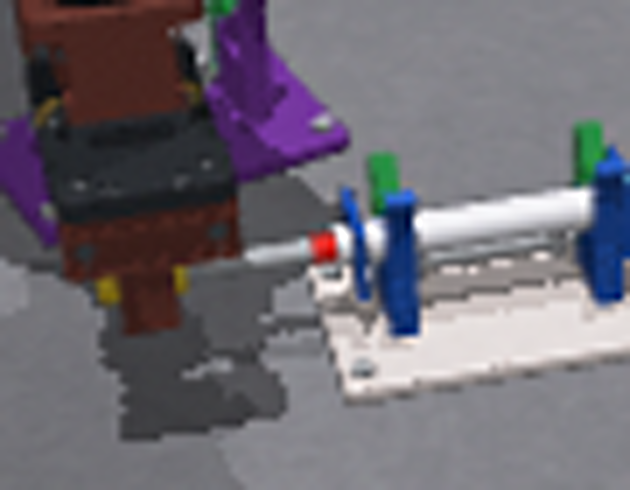

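The band now shows its full length (about 67.7–78.2 mm along the axis against the 10 mm nominal), but it is right at the mouth. I'll add 1.5 mm of margin and check that it holds.

>>> send_rows(
  motion=[
    [0.0,0.001,0,0,0,0,0],
    [0.0,0.0015,0,0,0,0,0],
    [0.0,0.0015,0,0,0,0,0],
    [0.0,0.0015,0,0,0,0,0],
    [0.0,0.0015,0,0,0,0,0],
    [0.0,0.0015,0,0,0,0,0],
    [0.0,0.0015,0,0,0,0,0],
    [0.0,0.0015,0,0,0,0,0],
  ],
)

```text
clock: 12.75
ee_pos: [399.0, 118.2, 113.0]
eef_rot: [[-0.981, 0.193, 0.007], [0.193, 0.981, 0.001], [-0.007, 0.003, -1.0]]
force: [10.1, -3.7, 0.3]
grip_width: 0.2
```

```bash
python3 chk.py C; python3 - <<'E'
from h import *
from cell import arm
c=np.array([544.3,87.3]);u=np.array([-.981,.193])
f=arm.grab_frame("side");T=f["world_to_cam"];K=f["intrinsics"]
def px(s,dz):
    P=T@np.r_[c+s*u,50+dz,1];p=K@P[:3];return p[:2]/p[2]
S=range(62,86,1);pts=np.array([px(s,3) for s in S],np.float32)
col=cv2.remap(f["color"],pts[None,:,0],pts[None,:,1],cv2.INTER_LINEAR)[0]
print([(s,*map(int,k)) for s,k in zip(S,col)])
for t in("bottle","beaker","jar"): print(t,[(np.round(d["extent"]).tolist(),round(d["score"],2)) for d in arm.find_in(f,t)][:2])
W,H=cloud(f);q=W[MASK["green"](H)&near(W,(544,87),80)];print("jaw",len(q),q.mean(0))
E
```

```text
at [399.  118.2 113. ] heading 168.87 F [10.1 -3.7  0.3] w 17.6 t 12.75
shift [-0.1 -0.   0. ] turn [0.2 0.4 0.1]
side yellow 12 ray along [132.7 162.1 167.1] depth along [133.3 162.2 167.2]
side red 16 ray along [68.8 73.7 79.2] depth along [69.7 74.9 79.3]
side blue 73 ray along [36.3 48.2 63.3] depth along [38.9 47.3 62.4]
side [198 178]
top blue 9 ray along [58.  59.2 60.8] depth along [59.1 60.3 61.9]
top [222 224]
[(62, 178, 164, 163), (63, 212, 204, 204), (64, 241, 238, 238), (65, 226, 221, 223), (66, 209, 204, 206), (67, 186, 181, 193), (68, 140, 138, 186), (69, 98, 98, 181), (70, 68, 70, 186), (71, 55, 59, 202), (72, 42, 47, 218), (73, 33, 39, 226), (74, 33, 40, 227), (75, 33, 40, 228), (76, 44, 49, 228), (77, 64, 66, 228), (78, 84, 84, 228), (79, 115, 113, 216), (80, 153, 149, 201), (81, 193, 187, 183), (82, 195, 189, 180), (83, 191, 185, 179), (84, 188, 183, 179), (85, 185, 181, 178)]
bottle [([290.0, 155.0, 311.0, 196.0], 0.9)]
beaker []
jar [([344.0, 292.0, 378.0, 341.0], 0.94)]
jaw 46 [549.55723376 100.7589874   71.61329369]
```

View pics/c_C.png

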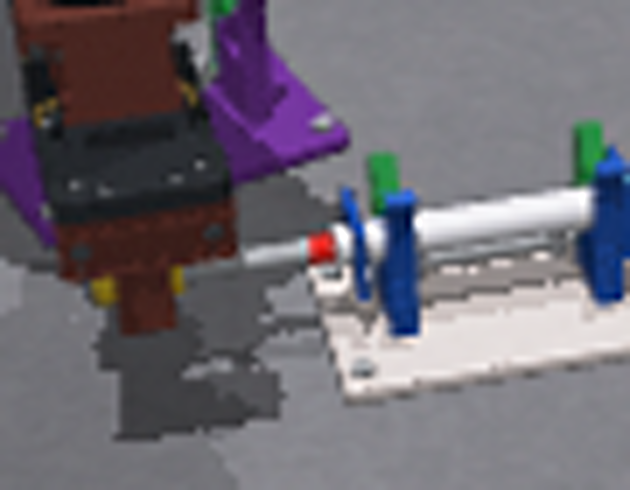

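```bash
python3 - <<'E'
from cell import arm
f=arm.grab_frame("top");print([(d["extent"],d["score"]) for t in("beaker","bottle","jar") for d in arm.find_in(f,t)[:1]])
s=arm.observe();print(s["ee_pos"],s["force"],s["grip_width"],s["clock"])
print(arm.finish_job())
E
```

```text
[([102.3, 204.5, 130.3, 227.7], 0.84), ([254.6, 125.9, 271.0, 148.9], 0.59), ([394.4, 174.2, 424.3, 196.6], 0.85)]
[399.02257617 118.23729307 113.03420838] [10.92797911 -2.21249309  0.08573636] 0.19767730736110747 13.25
the job is handed in; nothing more can be done
None
```

I seated the retriever in the white clip, drew the rod out by the yellow handle until the red band was clear of the sleeve, and handed the job in at about 13.3 s, still gripping the handle.

**Seating:** The sleeve sits level at about z = 50 mm. Pressing down ended at about 20 N, and the green jaw is back at its closed position within about 2 mm.

**Draw:** The hand travelled about 55.6 mm, of which about 4 mm was flange play. That leaves an estimated draw of 51–51.5 mm, so the band is about 1 mm clear of the mouth. The pull was about 11 N and steady, and the grip opening did not change.

**Bystanders:** The bottle, beaker and jar were found at their starting image positions in the last pictures, within about 2 pixels. In the side view the network did not report the beaker, but the top view did.

**Not certain:** I did not see the jaw's opening force peak. That it opened and snapped back is inferred from its before and after positions. The draw estimate is good to about 1 mm.

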